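# Pin the air cylinder's rod eye into the fork

### The arm

A 7-joint arm with a two-finger parallel gripper is mounted at the origin on the work surface. World frame = base frame: x ahead of the robot, y to its left, z up, the work surface at z = 0. Lengths are in m, angles in rad, forces in N, time in s.
With the tool pointing down it reaches from about 0.425 to 0.95 m from the base axis. Payload 4.7 kg.
Tool frame: the origin (TCP) lies midway between the tips of the shut fingers; the grasp point (between the pads) lies 19 mm behind it; z points along the fingers, y is the line along which they close (so a half turn about z gives the same grasp; the last joint's range is limited). The gripper opens to 87 mm and grips with 3 to 60 N. Pads are 19 mm wide; open, the fingers measure 117 mm over their backs; the gripper's body (75 mm by 190 mm) begins 51 mm behind the grasp point.
Start: joints at [1.116, 0.469, -0.049, 1.532, 0.024, 1.141, -0.082], TCP at [0.279, -0.615, 0.223] pointing down, gripper open.
Joint ranges: [-2.59, 2.59], [-0.33, 1.99], [-1.39, 1.29], [0.1, 2.45], [-1.04, 4.18], [0.21, 1.99], [-2.66, 2.66]. Speed limits (rad/s): [2.57, 2.57, 3.14, 3.14, 3.14, 3.14, 3.14].

### API

Orientations are given as a 3x3 rotation matrix whose columns are the frame's x, y, z axes.
In Python, from cell import bot, optics gives the robot as it stands.
- The arm moves only by the tool drive_tool, never from a script. Its argument "steps" is a list of rows, each a list of 6 numbers: the shift along the tool's x, y, z in cm, then the turn, a rotation vector about the tool's x, y, z in degrees. In form: [[x, y, z, rx, ry, rz], ...]. A call has 1 to 12 rows; each row is the pose to reach, as a shift and turn from the pose commanded when the call began, along the tool's axes at that moment; what a row does not reach only later rows make up. A row lasts 1/12 s, in which the tool goes at most 41.7 mm and 7.16 degrees, less where a joint would pass 70% of its speed; a pose out of reach is approached as far as the arm can. A call with a gripper value outside its range is refused whole. "hand" is the gripper command: -1 is fully open, 1 is shut, values between are in proportion, set as the call begins (left out, the last holds). The fingers move at their own pace and stop on an object; "force" is the grip in N (left out, the last holds). Time passes only in rows, so rows that repeat a pose let the fingers close. It gives the time, the measured TCP pose, the force, the opening and the grip force at its end, in the units of the state.
- bot.get_state(): the state, without advancing time (a new reading comes with each control period).
- optics.grab_frame(name): name is "scene" or "top" or "wrist"; returns a dict with "image" (400x640x3 uint8, red, green, blue), "camera_matrix" (3x3 intrinsics, pixels), "k1" (the pictures are not rectified: a ray, as slopes to the right and down, at radius r is drawn at 1 + k1 r^2 times it, then the intrinsics apply), "T" (4x4, takes a point from camera to world coordinates); the wrist camera has in their place "mount" (4x4, takes a point from camera to tool coordinates, whose origin is the TCP and whose axes are the flange's). Camera axes: x right, y down, z forward; pixel columns grow to the right and rows downward; lengths in m; the calibration is good to about 2 mm. A picture is of the moment at which its call begins: read the wrist's pose just before it. There is no depth.
- bot.hand_in(): hands the job in; it is judged then, once.
Trained networks look in a picture, given as the dict that the camera call returned (one of the last four; its "shot" number tells which), for a name from the list of things; names that differ only in an ending like _2 or _b are one class to them, and where a whole thing is asked for, a point or a joint stands for the part that bears it (a point fixed in the world has none). Each returns a list of dicts, best first, with "conf" (0 to 1); they miss things now and then, are a little off and sometimes report something else, mostly with a low value. They report only what shows in the picture. A call takes as long as a camera call. They do not tell look-alikes from the thing itself.
- optics.trace(query, picture): "region" (400x640 bool, what is visible of it) and "extent" ([left, top, right, bottom] in pixels, round what is visible of it).
The state is a dict: "time_s": time; "joint_pos": joint angles; "qd": joint speeds; "tau": joint torques, N m; "position": TCP position; "eef_rot": TCP orientation; "force": force on the tool from outside, world axes, zero at the start; "moment": the same for the moment, N m; "opening": finger opening in m; "gripper_force": force on a finger pad.
Only numpy, scipy, OpenCV 4.12 (cv2) and the standard library are available. Lean on these libraries where they do the work, as an engineer would, in place of code of your own. Each camera call takes 0.05 s, during which the arm holds its last target. There are 200 camera calls.

### The job

Couple the air cylinder on the test fixture: take the long pin from the aluminium rack and push it down through the aligned holes of the fork and the rod eye, driving the slave pin down ahead of it, until its collar seats fully home on the fork. Let go of it and leave the short pin standing in the rack.

Things in the scene. Friction and masses are not known exactly. Their poses are not given: they have to be found in the camera images.
- long_pin_center (a point): Centre (half-way up) of the loose long steel pin, standing nose down in the rack; z up along it, 106 mm overall, 0.16 kg. Shank 14 mm thick, 60 long, lowest 16 mm tapering to a 5 mm nose; collar 48 mm wide, 6 thick; round grip stem 22 mm wide, 40 tall. From the centre: nose tip 53 mm below, collar underside 7 above, stem from 13 to 53 above. Grasp the stem from above.
- short_pin_center (a point): Centre (half-way up) of the other loose steel pin in the rack: same collar and stem, but its shank is only 34 mm long (80 mm overall), so it stands 26 mm lower than the long one. Not for this job; it stays in the rack.
- rack: Fixed aluminium block, 60 x 170 x 30 mm high, origin at the centre of its underside on the table. Two sockets 22 mm deep at y = +45 and -45 mm (its y axis runs along its length) hold the two pins, either way round. Fingers closing along its x axis, square to the row, clear the other pin.
- fork_hole (a point): Mouth of the hole, centre, on top of a bolted-down steel fork (two level plates 76 mm square), 125 mm above the table, the fixture's top level; z up. Hole 30 mm, 3 mm chamfer; in line below, the cylinder's rod eye and lower plate (32 mm holes). 22 mm down a tight slave pin stops a dropped pin: the long pin drives it down with about 5 to 10 N. Let go early, it leans.
Things that resemble listed ones, but are neither listed nor needed, are in the scene too. What is shaped like the part that bears long_pin_center but green or purple is not meant.

How it is judged:
At the end, for the whole second after the job is handed in: The long pin stands in the fork's hole at rest, released, within 12 mm of the hole's axis and 10 degrees of upright, its collar's underside within 5 mm of the fork's top face; the short pin is within 30 mm of where it stood (z of long_pin_center in the frame of fork_hole between -0.012 and -0.002 m and horizontal distance between long_pin_center and fork_hole below 0.012 m and angle between long_pin_center's own z axis and vertical below 0.175 rad and linear speed of long_pin below 0.02 m/s and distance of short_pin_center from where it was at the start of the episode below 0.03 m); the robot touches nothing.
It fails at once if the short pin is taken out of the rack or moved by more than 30 mm (distance of short_pin_center from where it was at the start of the episode above 0.03 m).
It also fails if it takes over 40 s, if anything falls off the work surface, if the arm or the gripper's body presses on something with over 40 N, if the wrist force passes 120 N, or if a joint passes its speed limit or range.

## Working session

There is one attempt and no reset: what is moved stays moved. The work goes in short steps, Python scripts to look and compute and a tool call to move; the robot and the scene stay as the last step left them, time stands still between calls to the robot, and variables do not carry over. Pictures are saved under pics/ and viewed, at most 10 in all, crops included, and the job is handed in when it is done.

Besides the shell and the picture viewer there is one more tool, called as name([rows], argument=value, ...), one row to a line, values as JSON. drive_tool: Moves the arm, as the interface text tells. Its arguments: {"type":"object","properties":{"steps":{"type":"array"},"hand":{"type":"number"},"force":{"type":"number"}},"required":["steps"]}

```bash
mkdir -p pics; cat > h.py <<'E'
import numpy as np, cv2
from cell import bot, optics
def grab(n):
    s=bot.get_state(); f=optics.grab_frame(n)
    if n=="wrist":
        W=np.eye(4);W[:3,:3]=np.array(s["eef_rot"]);W[:3,3]=s["position"];f["T"]=W@np.array(f["mount"])
    f["T"]=np.array(f["T"]);return f
def ray(f,u,v):
    K=np.array(f["camera_matrix"]);p=cv2.undistortPoints(np.array([[[u,v]]],float),K,np.array([f["k1"],0,0,0,0.]))[0,0]
    d=f["T"][:3,:3]@np.array([p[0],p[1],1]);return f["T"][:3,3],d/np.linalg.norm(d)
def atz(f,u,v,z):
    o,d=ray(f,u,v);return o+d*(z-o[2])/d[2]
def proj(f,P):
    T=f["T"];c=T[:3,:3].T@(np.array(P)-T[:3,3])
    return cv2.projectPoints(c.reshape(1,1,3),np.zeros(3),np.zeros(3),np.array(f["camera_matrix"]),np.array([f["k1"],0,0,0,0.]))[0].ravel()
def tri(rs):
    A=np.zeros((3,3));b=np.zeros(3)
    for o,d in rs:
        M=np.eye(3)-np.outer(d,d);A+=M;b+=M@o
    return np.linalg.solve(A,b)
def save(f,n,box=None,s=1):
    im=f["image"][:,:,::-1]
    if box: im=im[box[1]:box[3],box[0]:box[2]]
    cv2.imwrite("pics/"+n,cv2.resize(im,None,fx=s,fy=s,interpolation=cv2.INTER_CUBIC))
E
python3 - <<'E'
from h import *
for n in("scene","top"):
    f=grab(n);save(f,n+"0.png")
    print(n,f["T"].round(3).tolist())
    for q in("long_pin_center","short_pin_center","rack","fork_hole"):
        for r in optics.trace(q,f)[:4]:
            e=r["extent"];print(q,round(r["conf"],2),e)
s=bot.get_state();print(s["time_s"],s["position"],s["eef_rot"])
E
```

```text
scene [[-0.711, 0.556, -0.431, 0.927], [0.703, 0.557, -0.443, 0.441], [-0.006, -0.618, -0.786, 0.874], [0.0, 0.0, 0.0, 1.0]]
long_pin_center 0.94 [264.2, 144.9, 289.2, 174.7]
long_pin_center 0.81 [234.0, 187.4, 255.1, 216.7]
long_pin_center 0.67 [282.5, 110.7, 302.2, 145.9]
short_pin_center 0.8 [232.2, 140.6, 255.7, 162.1]
rack 0.8 [224.5, 157.1, 299.8, 197.6]
fork_hole 0.8 [308.5, 227.9, 440.2, 364.9]
top [[-0.006, -0.984, 0.176, 0.365], [-1.0, 0.009, 0.019, 0.024], [-0.02, -0.176, -0.984, 0.875], [0.0, 0.0, 0.0, 1.0]]
long_pin_center 0.87 [399.6, 194.9, 421.0, 216.0]
long_pin_center 0.85 [427.1, 244.3, 453.6, 264.2]
long_pin_center 0.67 [386.8, 140.5, 408.0, 165.8]
short_pin_center 0.83 [435.9, 186.7, 456.7, 206.8]
fork_hole 0.71 [212.4, 123.6, 279.3, 233.5]
0.5 [ 0.27881666 -0.61470139  0.22254001] [[ 9.10698335e-01  4.13072077e-01  4.24957330e-05]
 [ 4.13072076e-01 -9.10698336e-01  2.69875344e-05]
 [ 4.98485902e-05 -7.02370204e-06 -9.99999999e-01]]
```

View pics/scene0.png

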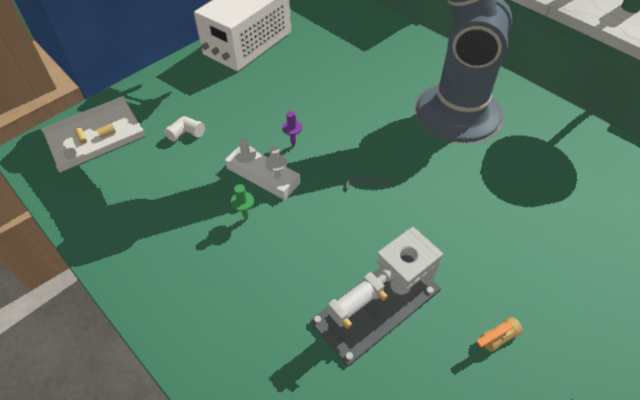

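View pics/top0.png

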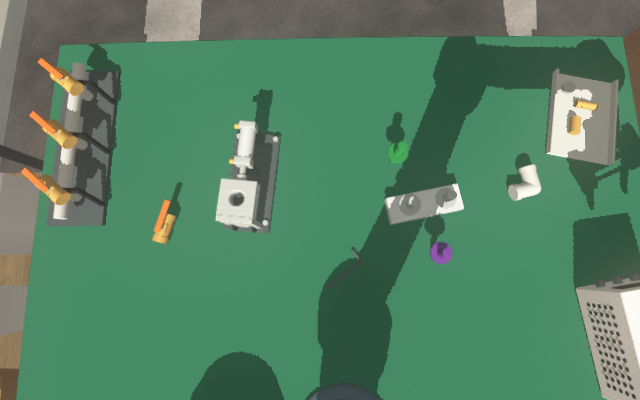

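The rack's two grey pins are at scene (276,160) / top (410,205) and scene (244,150) / top (446,197). The green pin is at scene (243,200) / top (398,152), and the purple one at scene (292,128) / top (441,253). By the description, the grey pin at scene (276,160) looks like the long one. I'll check that with a close crop and by its height.

```bash
python3 - <<'E'
from h import *
a=grab("scene");b=grab("top")
A=cv2.resize(a["image"][125:205,215:310],None,fx=6,fy=6,interpolation=cv2.INTER_CUBIC)
B=cv2.resize(b["image"][170:225,375:470],None,fx=6,fy=6,interpolation=cv2.INTER_CUBIC)
im=np.clip(np.vstack([A,B]).astype(float)*1.3,0,255)
im=cv2.resize(im,None,fx=.74,fy=.74)
cv2.imwrite("pics/crop.png",im[:,:,::-1]);print(im.shape)
for q in("long_pin_center","short_pin_center","rack"):
    for f in(a,b):
        for r in optics.trace(q,f)[:3]:
            ys,xs=np.nonzero(r["region"]);print(q,round(r["conf"],2),np.round(r["extent"]),xs.mean().round(1),ys.mean().round(1))
# rack & pins
print(tri([ray(a,276.5,160),ray(b,410.3,205.5)]),tri([ray(a,244,151.5),ray(b,446.3,196.7)]))
# fork hole
print(tri([ray(a,408.5,255),ray(b,237,199)]),atz(a,408.5,255,.125),atz(b,237,199,.125))
E
```

```text
(599, 422, 3)
long_pin_center 0.8 [193. 199. 242. 224.] 213.2 211.1
long_pin_center 0.75 [264. 146. 287. 175.] 275.4 161.8
long_pin_center 0.58 [282. 103. 304. 146.] 290.9 122.7
long_pin_center 0.93 [399. 195. 422. 212.] 408.6 203.2
long_pin_center 0.72 [401. 127. 430. 152.] 416.4 137.1
long_pin_center 0.57 [430. 249. 469. 272.] 450.6 260.6
short_pin_center 0.74 [236. 139. 258. 163.] 244.2 152.2
short_pin_center 0.9 [437. 188. 458. 207.] 445.2 197.8
rack 0.96 [223. 152. 301. 200.] 264.5 175.6
rack 0.74 [265. 145. 287. 176.] 275.5 161.4
rack 0.15 [311. 228. 441. 366.] 381.1 297.0
rack 0.8 [386. 186. 464. 223.] 419.5 205.4
[ 0.49076947 -0.14987333  0.07680846] [ 0.51384361 -0.2367485   0.05559901]
[0.50027863 0.21831302 0.120952  ] [0.50186244 0.22035641 0.125     ] [0.50017826 0.21636411 0.125     ][ WARN:0@0.982] global loadsave.cpp:1063 imwrite_ Unsupported depth image for selected encoder is fallbacked to CV_8U.
```

View pics/crop.png

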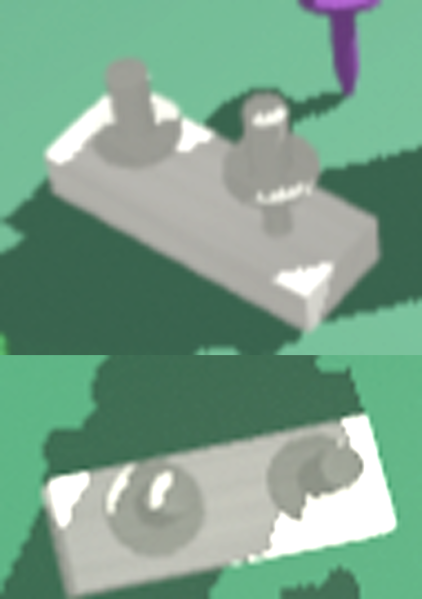

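The crop confirms the choice. The pin at scene (276,160) stands high with its shank showing (long), and the one at (244,150) has its collar close to the rack (short).

```bash
python3 - <<'E'
from h import *
a=grab("scene");b=grab("top")
L=tri([ray(a,274.9,148),ray(b,411,200.4)]);print("long top",L, atz(b,411,200.4,.114),atz(a,274.9,148,.114))
S=tri([ray(a,215+127/4.44,125+72/4.44),ray(b,375+342/4.44,170+(465-355)/4.44)]);print("short top",S)
q=[(65,595),(45,480),(365,415),(397,527)]  # rack corners in top view crop
P=[atz(b,375+u/4.44,170+(v-355)/4.44,.03) for u,v in q[1:3]];print("corners",P)
d=P[1]-P[0];print("row angle",np.degrees(np.arctan2(d[1],d[0])))
print("green/purple",atz(b,398,152,.08),atz(b,441,253,.08))
s=bot.get_state();R=np.array(s["eef_rot"]);p=np.array(s["position"])
t=np.array([L[0],L[1],.23]);print("shift cm",R.T@(t-p)*100,np.array(b["camera_matrix"]).round(0).tolist(),grab("wrist")["mount"])
E
```

```text
long top [ 0.49496438 -0.14295343  0.12219678] [ 0.49580153 -0.1439952   0.114     ] [ 0.49065033 -0.15023473  0.114     ]
short top [ 0.51112409 -0.23783887  0.08693668]
corners [array([ 0.51610033, -0.10316144,  0.03      ]), array([ 0.54909294, -0.27183095,  0.03      ])]
row angle -78.93239737829036
green/purple [ 0.61107121 -0.12791593  0.08      ] [ 0.38807383 -0.20976539  0.08      ]
shift cm [ 39.1682829  -34.03784289  -0.74424336] [[371.0, 0.0, 323.0], [0.0, 371.0, 199.0], [0.0, 0.0, 1.0]] [[ 3.55993327e-04 -9.67656779e-01 -2.52270156e-01  6.93755224e-02]
 [ 9.99999477e-01  5.86429445e-04 -8.38265178e-04 -8.17123915e-04]
 [ 9.59091629e-04 -2.52269725e-01  9.67656481e-01 -1.63355758e-01]
 [ 0.00000000e+00  0.00000000e+00  0.00000000e+00  1.00000000e+00]]
```

drive_tool([
  [3,-2.7,-1,0,0,-6.5],
  [6.5,-5.7,-2,0,0,-13],
  [10,-8.7,-3,0,0,-19.5],
  [13.5,-11.7,-3,0,0,-26],
  [17,-14.7,-3,0,0,-32.5],
  [20.5,-17.7,-3,0,0,-39],
  [24,-20.7,-3,0,0,-45.5],
  [27.5,-23.7,-3,0,0,-52],
  [31,-26.7,-3,0,0,-58.5],
  [34.2,-29.6,-3,0,0,-65],
  [37,-32,-3,0,0,-71.5],
  [39,-34,-3,0,0,-76.6],
], hand=-1, force=40)

```text
time_s: 2.05
position: [0.4862, -0.1613, 0.253]
eef_rot: [[-0.195, 0.981, 0.001], [0.981, 0.195, -0.001], [-0.001, 0.001, -1.0]]
force: [0.5, 0.2, -1.0]
opening: 0.0869
gripper_force: 0.0
```

drive_tool([
  [0,0,0,0,0,0],
  [0,0,0,0,0,0],
])

```text
time_s: 2.22
position: [0.4866, -0.1603, 0.253]
eef_rot: [[-0.196, 0.981, 0.001], [0.981, 0.196, 0.0], [-0.0, 0.001, -1.0]]
force: [-0.1, -0.7, -0.3]
opening: 0.0868
gripper_force: 0.0
```

```bash
python3 - <<'E'
from h import *
s=bot.get_state();f=grab("wrist");save(f,"w1.png");print(s["time_s"],s["position"],np.array(s["eef_rot"]).round(3).tolist(),s["joint_pos"])
for q in("long_pin_center","short_pin_center"):
    for r in optics.trace(q,f)[:3]: print(q,r["conf"],np.round(r["extent"]))
print(proj(f,[.495,-.145,.114]))
E
```

```text
2.2167 [ 0.48655906 -0.16030661  0.25297471] [[-0.196, 0.981, 0.001], [0.981, 0.196, 0.0], [-0.0, 0.001, -1.0]] [ 0.68548334  0.21512918 -0.5224138   1.8525157   0.1192463   1.10383085
  0.31690561]
long_pin_center 0.83 [421. 180. 457. 238.]
long_pin_center 0.63 [305. 155. 346. 192.]
short_pin_center 0.78 [304. 216. 339. 247.]
[326.81787269 174.80138539]
```

View pics/w1.png

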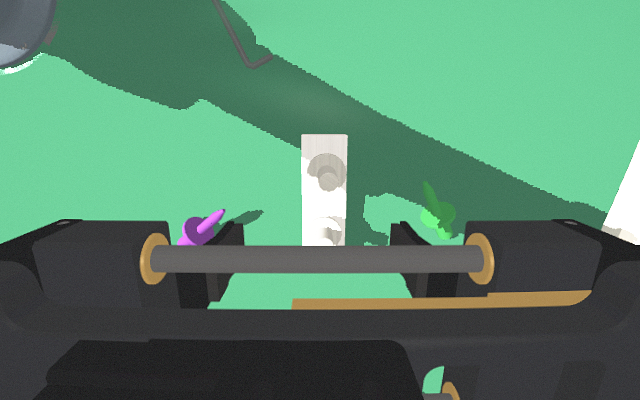

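Wrist view: the long pin is at about (327,175) and the short pin at (322,232). The rack edges are upright at columns 302 and 347, so the yaw is right. Next I'll measure the stem top.

```bash
python3 - <<'E'
from h import *
f=grab("wrist");c=f["image"][125:255,280:370]
g=cv2.resize(c,None,fx=4.5,fy=4.5,interpolation=cv2.INTER_CUBIC).astype(float)
g=255*np.clip((g-100)/155,0,1)**1.5
cv2.imwrite("pics/w1c.png",g[:,:,::-1].astype(np.uint8))
E
```

```text
(no output)
```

View pics/w1c.png

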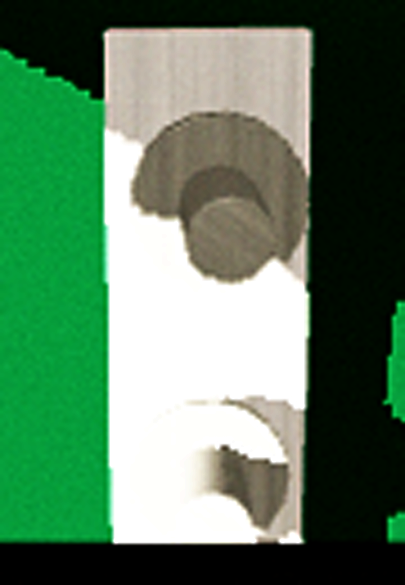

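The crop shows the stem top's circle centred at about (331.3,178.1) and the collar at about (328.9,169).

```bash
python3 - <<'E'
from h import *
f=grab("wrist");a=grab("scene");b=grab("top")
s=bot.get_state();R=np.array(s["eef_rot"]);p=np.array(s["position"])
L=tri([ray(f,331.3,178.1),ray(a,274.9,148),ray(b,411,200.4)]);print(L,tri([ray(f,331.3,178.1),ray(a,274.9,148)]))
P=atz(f,331.3,178.1,.114);print("w top",P,"collar",atz(f,328.9,169,.074))
for v in(140,215):print("rack mid",(atz(f,303.3,v,.03)+atz(f,348.5,v,.03))/2)
print("shift",R.T@(P-p)*100)
E
```

```text
[ 0.49571983 -0.14619488  0.12071328] [ 0.49584889 -0.14856179  0.11991104]
w top [ 0.49859276 -0.15220359  0.114     ] collar [ 0.49711137 -0.14945139  0.074     ]
rack mid [ 0.48894842 -0.11966756  0.03      ]
rack mid [ 0.50898057 -0.22021887  0.03      ]
shift [ 0.94341384  1.5510233  13.84821342]
```

drive_tool([
  [0.8,1.2,3,0,0,0],
  [0.8,1.2,6.5,0,0,0],
  [0.8,1.2,10,0,0,0],
  [0.8,1.2,13,0,0,0],
  [0.8,1.2,15.5,0,0,0],
  [0.8,1.2,17.1,0,0,0],
  [0.8,1.2,17.1,0,0,0],
  [0.8,1.2,17.1,0,0,0],
])

```text
time_s: 3.23
position: [0.4955, -0.1533, 0.0811]
eef_rot: [[-0.19, 0.982, -0.001], [0.982, 0.19, 0.001], [0.001, -0.001, -1.0]]
force: [1.2, -0.2, 0.4]
opening: 0.0867
gripper_force: 0.0
```

drive_tool([
  [0,0,0,0,0,0],
  [0,0,0,0,0,0],
  [0,0,0,0,0,0],
  [0,0,0,0,0,0],
  [0,0,0,0,0,0],
  [0,0,0,0,0,0],
  [0,0,0,0,0,0],
  [0,0,0,0,0,0],
], hand=1, force=50)

```text
time_s: 3.9
position: [0.4958, -0.1529, 0.0816]
eef_rot: [[-0.191, 0.982, 0.0], [0.982, 0.191, -0.0], [-0.0, 0.0, -1.0]]
force: [-0.1, -0.7, -0.1]
opening: 0.0415
gripper_force: 0.0
```

drive_tool([
  [0,0,0,0,0,0],
  [0,0,0,0,0,0],
  [0,0,0,0,0,0],
  [0,0,0,0,0,0],
  [0,0,0,0,0,0],
  [0,0,0,0,0,0],
  [0,0,0,0,0,0],
])

```text
time_s: 4.48
position: [0.4957, -0.153, 0.0815]
eef_rot: [[-0.191, 0.982, -0.0], [0.982, 0.191, -0.0], [-0.0, -0.0, -1.0]]
force: [-1.0, 0.4, 0.7]
opening: 0.0209
gripper_force: 50.0
```

drive_tool([
  [0,0,-1.5,0,0,0],
  [0,0,-4,0,0,0],
  [0,0,-7,0,0,0],
  [0,0,-10,0,0,0],
  [0,0,-13,0,0,0],
  [0,0,-16,0,0,0],
  [0,0,-18,0,0,0],
  [0,0,-18,0,0,0],
])

```text
time_s: 5.15
position: [0.4984, -0.1532, 0.2659]
eef_rot: [[-0.191, 0.982, 0.008], [0.982, 0.191, -0.003], [-0.004, 0.008, -1.0]]
force: [0.7, 1.0, -1.6]
opening: 0.021
gripper_force: 50.0
```

drive_tool([
  [1.5,0.3,0,0,0,0],
  [4.5,0.9,0,0,0,0],
  [8.3,1.7,0,0,0,0],
  [12.1,2.5,0,0,0,0],
  [16,3.3,0,0,0,0],
  [20,4.1,0,0,0,0],
  [24,4.9,0,0,0,0],
  [28,5.7,0,0,0,0],
  [31.5,6.5,0,0,0,0],
  [34,7.1,0,0,0,0],
  [35.5,7.4,0,0,0,0],
  [36.3,7.6,0,0,0,0],
])

```text
time_s: 6.15
position: [0.4997, 0.2207, 0.26]
eef_rot: [[-0.195, 0.981, -0.003], [0.981, 0.195, 0.001], [0.001, -0.002, -1.0]]
force: [0.5, 0.9, -2.1]
opening: 0.021
gripper_force: 50.0
```

drive_tool([
  [0,0,0,0,0,0],
  [0,0,0,0,0,0],
  [0,0,0,0,0,0],
  [0,0,0,0,0,0],
])

```text
time_s: 6.48
position: [0.5016, 0.216, 0.2612]
eef_rot: [[-0.188, 0.982, -0.0], [0.982, 0.188, -0.001], [-0.001, -0.0, -1.0]]
force: [0.0, 0.2, -2.2]
opening: 0.0212
gripper_force: 50.0
```

```bash
python3 - <<'E'
from h import *
s=bot.get_state();print(s["time_s"],s["position"],s["joint_pos"].round(2))
f=grab("wrist");a=grab("scene");b=grab("top")
A=cv2.resize(a["image"][150:300,340:480],None,fx=4,fy=4,interpolation=cv2.INTER_CUBIC)[:,:400]
W=f["image"]
cv2.imwrite("pics/s2.png",cv2.resize(a["image"][120:310,330:490],None,fx=3,fy=3,interpolation=cv2.INTER_CUBIC)[:,:,::-1])
save(f,"w2.png")
p=s["position"]
print("axis proj",[proj(a,[p[0],p[1],z]).round(1) for z in(.125,p[2]-.0735,p[2])], [proj(f,[.5005,.2175,.125]).round(1)])
E
```

```text
6.4833 [0.50156564 0.21596705 0.2611951 ] [ 0.1   0.31 -0.73  1.76  0.22  1.16 -0.5 ]
axis proj [array([406.7, 253.4]), array([411.5, 233.6]), array([418. , 207.2])] [array([315.5, 186.1])]
```

View pics/s2.png

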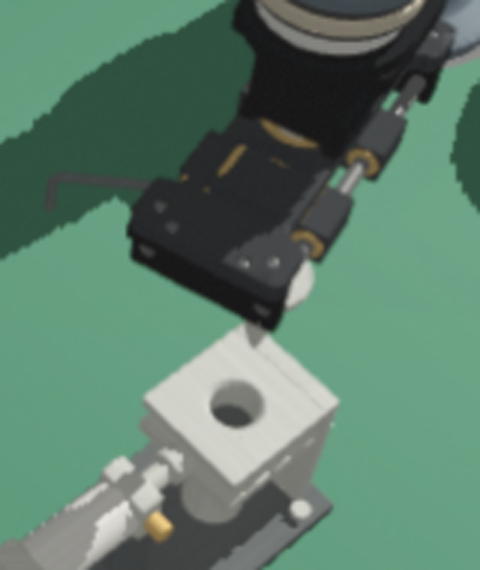

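View pics/w2.png

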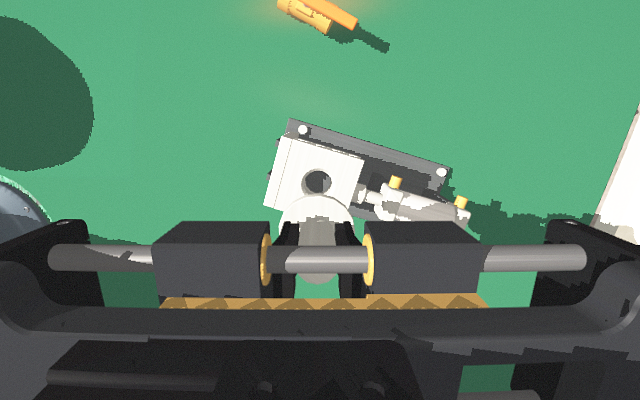

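The scene crop shows the hole at full-frame (409,254.7) and the nose tip at about (414.7,235.3). In the wrist view the hole is at (316.5,182).

```bash
python3 - <<'E'
from h import *
f=grab("wrist");a=grab("scene");b=grab("top")
s=bot.get_state();p=s["position"];R=np.array(s["eef_rot"])
n=atz(a,414.7,235.3,p[2]-.0735);print("tcp",p,"nose",n,"off tool mm",R.T@(n-p)*1000)
print("hole scene/top/wrist",atz(a,409,254.7,.125),atz(b,237,199,.125),atz(f,316.5,182,.125))
h=tri([ray(a,409,254.7),ray(f,316.5,182),ray(b,237,199)]);print(h)
print("nose-hole (scene only)",n-atz(a,409,254.7,.125))
# collar in wrist: far rim extents by proj
for dx in(-4,0,4,8):
    c=p+R@[dx/1000,0,0]; z=p[2]-.0075
    print(dx,[proj(f,[*(c+R@[.024*np.cos(t),.024*np.sin(t),0])[:2],z]).round(1).tolist() for t in(0,)])
# image far rim: bright top edge near column 317
c=f["image"][180:225,317].astype(int);print(c.sum(1).tolist())
E
```

```text
tcp [0.50132539 0.21750662 0.26165757] nose [0.50075215 0.22198538 0.18815757] off tool mm [ 4.5228735   0.26401321 73.49905956]
hole scene/top/wrist [0.50075867 0.22058984 0.125     ] [0.50017826 0.21636411 0.125     ] [0.50066326 0.22283695 0.125     ]
[0.50022708 0.21966571 0.12074489]
nose-hole (scene only) [-6.51630490e-06  1.39553794e-03  6.31575728e-02]
-4 [[315.9, 202.7]]
0 [[315.9, 196.3]]
4 [[315.9, 189.9]]
8 [[315.9, 183.3]]
[225, 238, 225, 245, 243, 240, 247, 237, 246, 240, 246, 219, 232, 356, 579, 620, 754, 759, 752, 751, 750, 752, 750, 750, 750, 751, 751, 752, 750, 751, 749, 751, 749, 751, 753, 759, 761, 398, 409, 423, 425, 420, 425, 447, 562]
```

drive_tool([
  [0.1,0,2,0,0,0],
  [0.1,0,4,0,0,0],
  [0.1,0,5.5,0,0,0],
  [0.1,0,6.5,0,0,0],
  [0.1,0,7.5,0,0,0],
  [0.1,0,8,0,0,0],
  [0.1,0,8.3,0,0,0],
  [0.1,0,8.3,0,0,0],
])

```text
time_s: 7.45
position: [0.501, 0.2189, 0.1784]
eef_rot: [[-0.191, 0.982, -0.0], [0.982, 0.191, -0.0], [0.0, -0.0, -1.0]]
force: [0.1, -0.9, -1.4]
opening: 0.0213
gripper_force: 50.0
```

drive_tool([
  [0,0,0.3,0,0,0],
  [0,0,0.6,0,0,0],
  [0,0,0.9,0,0,0],
  [0,0,1.2,0,0,0],
  [0,0,1.5,0,0,0],
  [0,0,1.8,0,0,0],
])

```text
time_s: 7.95
position: [0.5019, 0.2195, 0.1616]
eef_rot: [[-0.191, 0.982, 0.003], [0.982, 0.191, 0.001], [0.0, 0.003, -1.0]]
force: [-0.2, -0.6, 5.3]
opening: 0.0209
gripper_force: 50.0
```

drive_tool([
  [0,0,0.3,0,0,0],
  [0,0,0.6,0,0,0],
  [0,0,0.9,0,0,0],
  [0,0,1.2,0,0,0],
  [0,0,1.5,0,0,0],
  [0,0,1.8,0,0,0],
  [0,0,2.0,0,0,0],
  [0,0,2.1,0,0,0],
  [0,0,2.1,0,0,0],
])

```text
time_s: 8.7
position: [0.5017, 0.2193, 0.1399]
eef_rot: [[-0.191, 0.982, 0.002], [0.982, 0.191, 0.001], [0.0, 0.002, -1.0]]
force: [0.8, 0.5, 3.9]
opening: 0.0211
gripper_force: 50.0
```

drive_tool([
  [0,0,0.1,0,0,0],
  [0,0,0.2,0,0,0],
  [0,0,0.2,0,0,0],
])

```text
time_s: 8.95
position: [0.5018, 0.2195, 0.1394]
eef_rot: [[-0.191, 0.982, 0.002], [0.982, 0.191, 0.0], [-0.0, 0.002, -1.0]]
force: [-1.5, -1.7, 13.8]
opening: 0.0206
gripper_force: 50.0
```

drive_tool([
  [0,0,0.1,0,0,0],
  [0,0,0.2,0,0,0],
  [0,0,0.2,0,0,0],
])

```text
time_s: 9.2
position: [0.5017, 0.22, 0.1389]
eef_rot: [[-0.191, 0.982, 0.003], [0.982, 0.191, -0.0], [-0.001, 0.003, -1.0]]
force: [-4.5, -2.4, 22.6]
opening: 0.0211
gripper_force: 50.0
```

Seated: the force rises steeply and the height matches the expected 0.1385. I'll ease off to about zero, release and retreat.

drive_tool([
  [0,0,-0.2,0,0,0],
  [0,0,-0.2,0,0,0],
  [0,0,-0.2,0,0,0],
  [0,0,-0.2,0,0,0],
  [0,0,-0.2,0,0,0],
  [0,0,-0.2,0,0,0],
  [0,0,-0.2,0,0,0],
  [0,0,-0.2,0,0,0],
], hand=-0.2)

```text
time_s: 9.87
position: [0.5009, 0.2188, 0.1373]
eef_rot: [[-0.191, 0.982, -0.0], [0.982, 0.191, -0.0], [-0.0, -0.0, -1.0]]
force: [0.5, -0.5, -0.5]
opening: 0.0515
gripper_force: 0.0
```

drive_tool([
  [0,0,-1,0,0,0],
  [0,0,-3,0,0,0],
  [0,0,-6,0,0,0],
  [0,0,-9,0,0,0],
  [0,0,-12,0,0,0],
  [-3,0,-14,0,0,0],
  [-6,0,-15,0,0,0],
  [-10,0,-15,0,0,0],
  [-14,0,-15,0,0,0],
  [-17,0,-15,0,0,0],
  [-18,0,-15,0,0,0],
  [-18,0,-15,0,0,0],
])

```text
time_s: 10.87
position: [0.5359, 0.0386, 0.2879]
eef_rot: [[-0.185, 0.983, 0.0], [0.983, 0.185, -0.001], [-0.001, 0.0, -1.0]]
force: [0.3, 0.4, -0.5]
opening: 0.0522
gripper_force: 0.0
```

```bash
python3 - <<'E'
from h import *
a=grab("scene");b=grab("top");s=bot.get_state();print(s["time_s"],s["position"],s["force"])
A=cv2.resize(a["image"][190:310,350:480],None,fx=4,fy=4,interpolation=cv2.INTER_CUBIC)
B=cv2.resize(b["image"][160:240,200:265],None,fx=4,fy=4,interpolation=cv2.INTER_CUBIC)
C=np.zeros((480,780,3),np.uint8);C[:480,:520]=A;C[:320,520:]=B
cv2.imwrite("pics/end.png",C[:,:,::-1])
h=[.5005,.2195]
print([(proj(f,[*h,z])).round(1).tolist() for f in(a,b) for z in(.125,.171)])
for q in("short_pin_center",):
    for f in(a,b):print([(r["conf"],np.round(r["extent"])) for r in optics.trace(q,f)[:2]])
E
```

```text
10.9667 [0.53509261 0.04367311 0.28803323] [-0.63245477  0.27339208 -0.03056599]
[[408.6, 254.2], [412.2, 240.0], [235.5, 198.9], [229.6, 194.7]]
[(0.54, array([237., 139., 258., 161.]))]
[(0.59, array([448., 189., 457., 198.]))]
```

View pics/end.png

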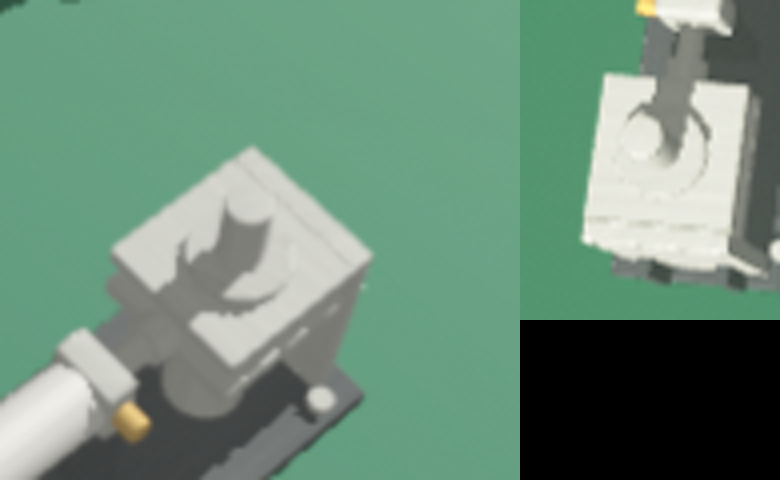

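The end view shows the collar flat on the fork. The stem top is at scene (412,241.7) and top (230.7,194), against (412.2,240) and (229.6,194.7) expected for a seated, upright pin. The network still finds the short pin in the rack, so I'm handing in.

```bash
python3 -c "
from cell import bot
print(bot.hand_in())"
```

```text
the job is handed in; nothing more can be done
None
```

The long pin is seated fully home in the fork, upright and released; the short pin is still in the rack, and I handed the job in at about 11 s (no verdict was returned).

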